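# Clamp a filter holder in the cam fixture

### The job

Stand the white filter holder in the V-shaped nest of the blue cam fixture, then push the crank round counter-clockwise (seen from above) by its upright handle until the roller drops onto the cam's flat, so that the jaw stays clamped on the holder when you let go; if you run over the flat, the jaw springs open again. Push the crank gently with the fingers rather than squeezing its handle, never with more than about 35 N, and leave the beaker, the bottle and the dish where they are.

Things in the scene. Friction and masses are not known exactly. Their poses are not given: they have to be found in the camera images.
- holder_mid (a point): centre, half-way up, of the loose white plastic filter holder (0.2 kg, 95 mm tall, upright on the bench at the start). Round body 44 mm in diameter up to 55 mm above its underside, then a cone to a round neck 30 mm in diameter from 60 to 95 mm above its underside: grasp it by the neck. z along its axis.
- holder: the same filter holder; origin at the centre of its underside
- fixture: blue plate 150 x 310 mm, 20 mm thick, fixed to the bench, that carries nest, jaw and cam; origin on the bench; z up, +y along its long side from the cam towards the nest. Tallest fixed parts reach 38 mm above its top.
- nest (a point): where the holder's centre (half-way up) lies when clamped: 47.5 mm above the blue plate's top. Axes as the fixture's. Two steel cheeks at 45 degrees, 30 mm high, form a V on the +y side; the jaw stands on the -y side. With the jaw open the holder has 4 mm of room, towards -y only; both x sides are open.
- jaw: steel jaw, 42 mm wide, 12 mm thick, top 29 mm above the blue plate, slides along the fixture's +y. A roller follower drives it through a 3.5 N/mm spring: it meets the holder after about 4 mm and then stands still while the spring goes on being compressed, so its position does not tell when the dwell is reached. In the dwell it presses with about 29 N. Its origin is no feature.
- crank: crank on the vertical camshaft; origin on the shaft's axis at the blue plate's top, 175 mm from the nest; z up. Arm 20 mm wide, its top 50 mm (hub 54 mm) above the plate. Turn counter-clockwise from above. Friction alone resists at first (under 2.5 N at the handle), later the push rises to 5 to 9 N. It comes to the dwell 1.1 to 2.8 rad after its start.
- crank_pin (a point): middle (half-way up, 74 mm above the plate) of the crank's upright black handle: a plain round post 13 mm in diameter, from 50 to 98 mm above the blue plate, 55 mm from the shaft's axis; it turns with the crank and does not spin.
- cam_axis (a point): axis of the steel plate cam under the crank, half-way up the cam; axes as the fixture's. Radius 21 mm, rising over 1.0 rad to 33.5 mm, then a flat 11 mm wide (0.34 rad), then a steep fall over 0.5 rad. The cam is fixed on the shaft at a different angle each time, so the crank angle of the flat is unknown. Axis only: does not turn.
- roller_side (a point): where the follower's roller (14 mm in diameter, on the nest side of the cam) stands with the jaw open; fixed point. As the roller passes the corner onto the flat, the crank jumps ahead by up to 0.15 rad and the push falls to nothing; there it stays. Let go earlier and it turns back; 0.17 rad past the flat's middle the jaw flies open; a further full turn brings the flat again.
- beaker: bystander: open glass beaker, 70 mm in diameter, 90 mm tall; origin at its underside
- bottle: bystander: brown glass bottle, 60 mm in diameter, 130 mm tall; origin at its underside
- dish: bystander: flat clear dish, 90 mm in diameter, 15 mm tall; origin at its underside
Not all that is in view belongs to the job. What is shaped like the holder but yellow is not meant.

How it is judged (in metres and radians):
On the way, in this order (a step that is already met when the one before it is completed fails the run):
1. the holder stands in the nest (distance between holder_mid and nest below 0.008 m and angle between holder_mid's own z axis and vertical below 0.1 rad), for 0.2 s.
2. the jaw clamps the holder (contact force between jaw and holder above 15 N), for 0.2 s.
At the end, for the whole second after the job is handed in: The holder stands upright (within 0.1 rad) in the nest, its centre within 5 mm of the nest point, at rest, and the jaw presses it with more than 15 N with the crank let go and at rest, the roller lying on the cam's flat (distance between holder_mid and nest below 0.005 m and angle between holder_mid's own z axis and vertical below 0.1 rad and contact force between jaw and holder above 15 N and angular speed of crank below 0.1 rad/s and linear speed of holder below 0.02 m/s); the robot touches nothing.
It fails at once if the crank is pushed or squeezed with more than 35 N (contact force between the fingers and crank above 35 N).
It fails at once if beaker, bottle or dish moved by more than 30 mm (distance of any of beaker, bottle, dish from where it was at the start of the episode above 0.03 m).
It also fails if it takes over 72 s, if anything falls off the work surface, if the arm or the gripper's body presses on something with over 40 N, if the wrist force passes 120 N, or if a joint passes its speed limit or range.

### The arm

A 6-joint arm with a two-finger parallel gripper is mounted at the origin on the work surface. World frame = base frame: x ahead of the robot, y to its left, z up, the work surface at z = 0. Lengths are in m, angles in degrees, forces in N, time in s.
With the tool pointing down it reaches from about 0.25 to 0.725 m from the base axis. Payload 9.7 kg.
Tool frame: the origin (TCP) lies midway between the tips of the shut fingers; the grasp point (between the pads) lies 19 mm behind it; z points along the fingers, x is the direction in which the jaws open and shut, and the axes are right-handed (so a half turn about z gives the same grasp; the last joint's range is limited). The gripper opens to 85 mm and grips with 20 to 120 N. Pads are 22 mm wide; open, the fingers measure 114 mm over their backs; the gripper's body (76 mm by 85 mm) begins 54 mm behind the grasp point. The pads swing forward as they close: fully open they stand 13 mm farther back than shut.
Start: joints at [0, 4.979, 10.078, 95.1, 0, 90], TCP at [0.55, -0, 0.231] pointing down, gripper open.
Joint ranges: [-179.16, 179.16], [-48.56, 103.87], [-65.8, 70.77], [-126.05, 130.52], [-82.76, 87.17], [-180, 180]. Speed limits (degrees/s): [127.2, 127.2, 147.25, 180, 180, 180].

### API

Orientations are given as [roll, pitch, yaw] about the fixed x, y, z axes, in that order (R = Rz(yaw) Ry(pitch) Rx(roll)).
In Python, from workcell import bot, optics gives the robot as it stands.
- The arm moves only by the shell command python3 -m creep 'ROWS' [FORCE]. ROWS is JSON, a list of rows, each a list of 7 numbers: the shift along the tool's x, y, z in m, then the turn, a rotation vector about the tool's x, y, z in rad, then the opening, from 0 (shut) to 1 (fully open). A call has 1 to 8 rows; each row is the pose to reach, as a shift and turn from the pose commanded when the call began, along the tool's axes at that moment; what a row does not reach only later rows make up. A row lasts 1/10 s, in which the tool goes at most 50 mm and 8.59 degrees, less where a joint would pass 70% of its speed; a pose out of reach is approached as far as the arm can. A call with a gripper value outside its range is refused whole. The fingers move at their own pace and stop on an object; FORCE is the grip in N (left out, the last holds). Time passes only in rows, so rows that repeat a pose let the fingers close. It gives the time, the measured TCP pose, the force and the opening at its end, in the units of the state.
- bot.get_obs(): the state, without advancing time (a new reading comes with each control period).
- optics.camera(name): name is "scene" or "side" or "wrist"; returns the picture (384x512x3 uint8, red, green, blue); there is no depth.
- optics.camera_params(name): a dict with "camera_matrix" (3x3 intrinsics, pixels), "D" ([k1, k2, p1, p2, k3] as OpenCV has them; the pictures are not rectified), "R" (3x3) and "t" (3): a world point X has camera coordinates R X + t; the wrist camera has in their place "mount" (4x4, takes a point from camera to tool coordinates, whose origin is the TCP and whose axes are the tool frame's). Camera axes: x right, y down, z forward; pixel columns grow to the right and rows downward; lengths in m; the calibration is good to about 2 mm. A picture is of the moment at which its call begins: read the wrist's pose just before it. camera_params takes no time and is no camera call.
- bot.job_done(): hands the job in, once; it reports no verdict.
The state is a dict: "time": time; "q": joint angles; "qd": joint speeds; "joint_efforts": joint torques, N m; "ee_pos": TCP position; "tcp_rot": TCP orientation; "wrist_force": force on the tool from outside, world axes, zero at the start; "torque": the same for the moment, N m; "opening": finger opening in m.
Only numpy, scipy, OpenCV 4.12 (cv2) and the standard library are available. Lean on these libraries where they do the work, as an engineer would, in place of code of your own. Each camera call takes 0.05 s, during which the arm holds its last target.

## Working session

There is one attempt and no reset: what is moved stays moved. The work goes in short steps, Python scripts to look and compute and a shell command to move; the robot and the scene stay as the last step left them, time stands still between calls to the robot, and variables do not carry over. Pictures are saved under pics/ and viewed, and the job is handed in when it is done.

```bash
ls; mkdir -p pics; python3 - <<'E'
from workcell import bot, optics
import cv2
print(bot.get_obs())
for n in ["scene","side","wrist"]:
    im=optics.camera(n); cv2.imwrite(f"pics/{n}0.png",im[:,:,::-1]); 
    print(n,optics.camera_params(n))
E
```

```text
pics
{'time': 0.0, 'q': array([-3.49741856e-04,  5.01217124e+00,  1.00354434e+01,  9.51007807e+01,
       -5.08080019e-04,  9.00000361e+01]), 'qd': array([-0.01327806,  0.06527134,  0.09216125,  0.03060973, -0.05566817,
        0.02579693]), 'joint_efforts': array([ 7.68234549e-04, -5.20392072e+01,  4.64802504e+01,  1.63646933e-02,
        2.23589603e-05, -6.77332673e-05]), 'ee_pos': array([ 5.49768752e-01, -5.88315495e-06,  2.30581663e-01]), 'tcp_rot': array([ 1.79999492e+02,  7.75085419e-02, -3.85855281e-04]), 'wrist_force': array([-0.7163485 ,  0.33231746,  0.46901232]), 'torque': array([-0.02237536,  0.00644008, -0.03013753]), 'opening': 0.08525164193326336}
scene {'camera_matrix': array([[354.63632664,   0.        , 252.10889992],
       [  0.        , 354.63632664, 194.50822005],
       [  0.        ,   0.        ,   1.        ]]), 'D': array([-0.09210474,  0.        ,  0.        ,  0.        ,  0.        ]), 'R': array([[ 0.48176354,  0.87628215,  0.00578694],
       [ 0.72691046, -0.39593628, -0.56110217],
       [-0.48939256,  0.27452516, -0.82772632]]), 't': array([-0.30241
[... 399 characters left out ...]
 0.18774907, -0.7020178 , -0.68696528]]), 't': array([0.61562   , 0.17262975, 1.01060862])}
wrist {'camera_matrix': array([[275.41116634,   0.        , 254.07676172],
       [  0.        , 275.41116634, 191.11832999],
       [  0.        ,   0.        ,   1.        ]]), 'D': array([-0.06685182,  0.        ,  0.        ,  0.        ,  0.        ]), 'mount': array([[ 9.99999547e-01,  4.17866472e-04, -8.54730142e-04,
         9.25910126e-04],
       [-1.71096235e-04,  9.62723505e-01,  2.70487380e-01,
        -6.97234958e-02],
       [ 9.35896406e-04, -2.70487112e-01,  9.62723141e-01,
        -1.42829402e-01],
       [ 0.00000000e+00,  0.00000000e+00,  0.00000000e+00,
         1.00000000e+00]])}
```

View pics/scene0.png

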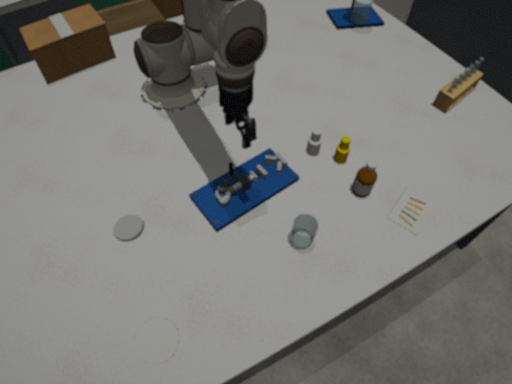

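View pics/side0.png

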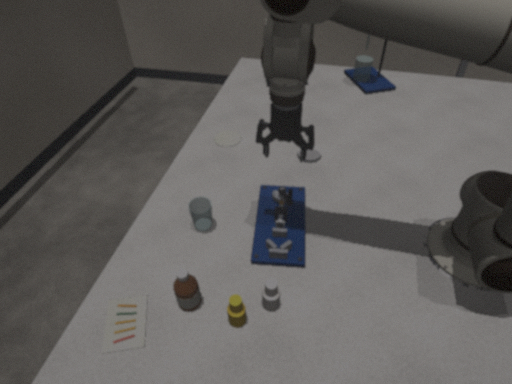

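View pics/wrist0.png

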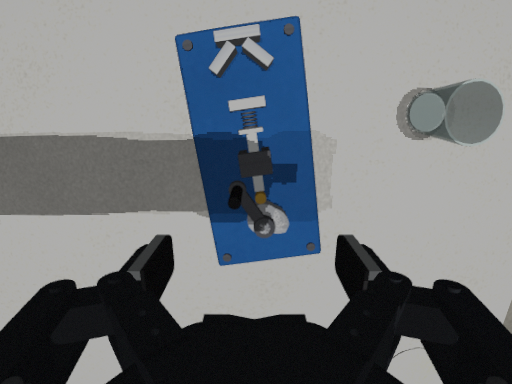

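The wrist view shows the fixture: nest V at about (240,50), jaw (247,103), roller (261,198), hub (263,225) and handle (237,193). The holder is at scene (315,142) and side (271,292), with the yellow decoy beside it. Next I'll enlarge those areas.

```bash
cat > h.py <<'E'
import numpy as np, cv2
from scipy.spatial.transform import Rotation as Ro
from workcell import bot, optics
def Rt(o): return Ro.from_euler('xyz',o['tcp_rot'],degrees=True).as_matrix()
def cam(name,o=None):
    p=optics.camera_params(name); K=p['camera_matrix'];D=p['D']
    if name=='wrist':
        M=np.eye(4);M[:3,:3]=Rt(o);M[:3,3]=o['ee_pos'];T=M@p['mount'];Rcw=T[:3,:3];c=T[:3,3]
    else:
        Rcw=p['R'].T;c=-Rcw@p['t']
    return K,D,Rcw,c
def ray(c,uv):
    K,D,R,o=c
    x=cv2.undistortPoints(np.array([[uv]],float),K,D)[0,0]
    d=R@np.array([x[0],x[1],1]);return o,d/np.linalg.norm(d)
def onz(c,uv,z):
    o,d=ray(c,uv);return o+d*(z-o[2])/d[2]
def tri(pairs):
    A=np.zeros((3,3));b=np.zeros(3);rs=[ray(c,uv) for c,uv in pairs]
    for o,d in rs:
        P=np.eye(3)-np.outer(d,d);A+=P;b+=P@o
    X=np.linalg.solve(A,b)
    return X,[np.linalg.norm((np.eye(3)-np.outer(d,d))@(X-o)) for o,d in rs]
def proj(c,X):
    K,D,R,o=c
    p,_=cv2.projectPoints(np.array([X],float),cv2.Rodrigues(R.T)[0],-R.T@o,K,D);return p[0,0]
def crop(im,x0,y0,x1,y1,s,fn):
    cv2.imwrite('pics/'+fn,cv2.resize(im[y0:y1,x0:x1],None,fx=s,fy=s,interpolation=cv2.INTER_CUBIC))
E
python3 - <<'E'
from h import *
s=cv2.imread('pics/scene0.png');d=cv2.imread('pics/side0.png');w=cv2.imread('pics/wrist0.png')
crop(s,290,120,390,200,7,'c1.png');crop(d,220,260,300,330,8,'c2.png');crop(w,165,10,335,275,2.2,'c3.png')
E
```

```text
(no output)
```

View pics/c1.png

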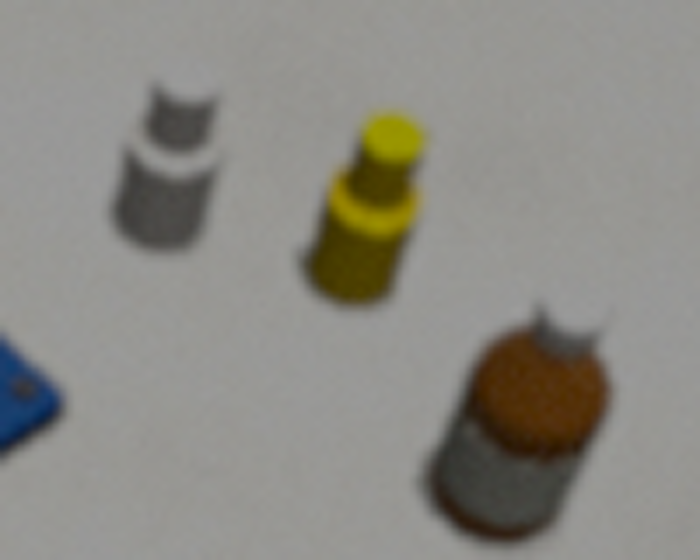

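View pics/c2.png

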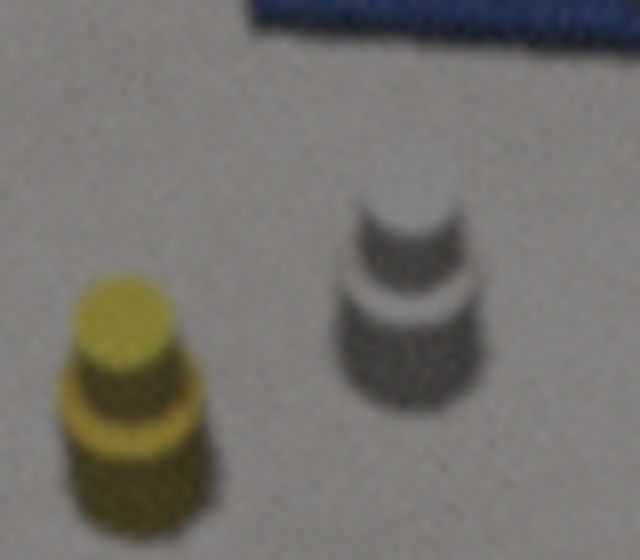

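View pics/c3.png

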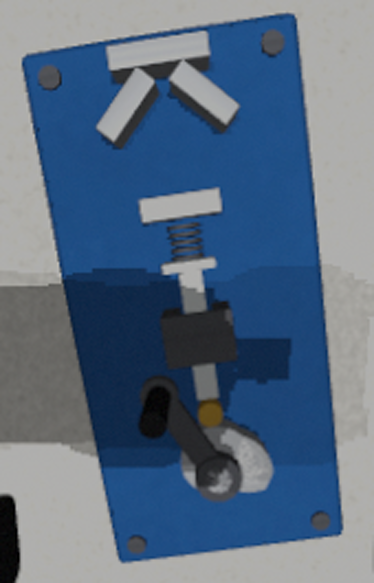

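```bash
python3 - <<'E'
from h import *
S=cam('scene');D=cam('side');W=cam('wrist',dict(ee_pos=np.array([.54977,0,.23058]),tcp_rot=np.array([180,.0775,0])))
print('holder top',tri([(S,(290+187/7,120+84/7)),(D,(220+410/8,260+190/8))]))
print('yellow top',tri([(S,(290+392/7,120+138/7)),(D,(220+125/8,260+322/8))]))
print('beaker base',onz(S,(301,241),0),onz(D,(203,225),0)); print('bottle',onz(S,(290+495/7,120+500/7),0.0),onz(D,(188,300),0))
im=cv2.cvtColor(cv2.imread('pics/wrist0.png'),cv2.COLOR_BGR2HSV)
m=cv2.inRange(im,(100,120,20),(125,255,255)); cs,_=cv2.findContours(m,0,2);pts=np.vstack([c for c in cs if cv2.contourArea(c)>50])
hull=cv2.convexHull(pts)
ap=cv2.approxPolyDP(hull,6,True)[:,0];print(ap)
P=np.array([onz(W,p,0.02)[:2] for p in hull[:,0].astype(float)])
r=cv2.minAreaRect((P*1000).astype(np.float32));print(r);print([onz(W,p,.02).round(4) for p in ap.astype(float)])
g=lambda x,y:(165+x/2.2,10+y/2.2)
print('hub',onz(W,g(219,473),.074),'pin top',onz(W,g(158,388),.118),'pin bottom?',onz(W,g(152,425),.07),'roller',onz(W,g(209,412),.04))
for n in((S,'scene'),(D,'side')):
    print(n[1],[proj(n[0],onz(W,p,.02)).round(0) for p in ap.astype(float)])
s=cv2.imread('pics/scene0.png');d=cv2.imread('pics/side0.png')
crop(s,185,145,305,230,6.5,'c4.png');crop(d,240,175,320,275,6,'c5.png')
E
```

```text
holder top (array([0.5211904 , 0.28681148, 0.09033727]), [np.float64(0.00097492511211407), np.float64(0.0009749251121140671)])
yellow top (array([0.5912778 , 0.34780357, 0.09097208]), [np.float64(0.0009951962958115162), np.float64(0.000995196295811524)])
beaker base [0.78140164 0.0713214  0.        ] [7.77945733e-01 7.60837649e-02 1.11022302e-16]
bottle [7.28634951e-01 3.26322967e-01 1.11022302e-16] [0.72930059 0.32659703 0.        ]
[[295  16]
 [319 252]
 [220 264]
 [175  37]]
((550.4205322265625, 20.551010131835938), (147.51187133789062, 306.0006103515625), 8.150567054748535)
[array([0.5975, 0.1815, 0.02  ]), array([ 0.643, -0.12 ,  0.02 ]), array([ 0.5007, -0.1393,  0.02  ]), array([0.4567, 0.1594, 0.02  ])]
hub [ 0.5624831 -0.0555965  0.074    ] pin top [0.53376432 0.00268676 0.118     ] pin bottom? [ 0.52704139 -0.03006846  0.07      ] roller [ 0.55763891 -0.0320346   0.04      ]
scene [array([299., 175.]), array([217., 228.]), array([190., 194.]), array([270., 148.])]
side [array([251., 260.]), array([260., 185.]), array([303., 187.]), array([304., 263.])]
```

View pics/c4.png

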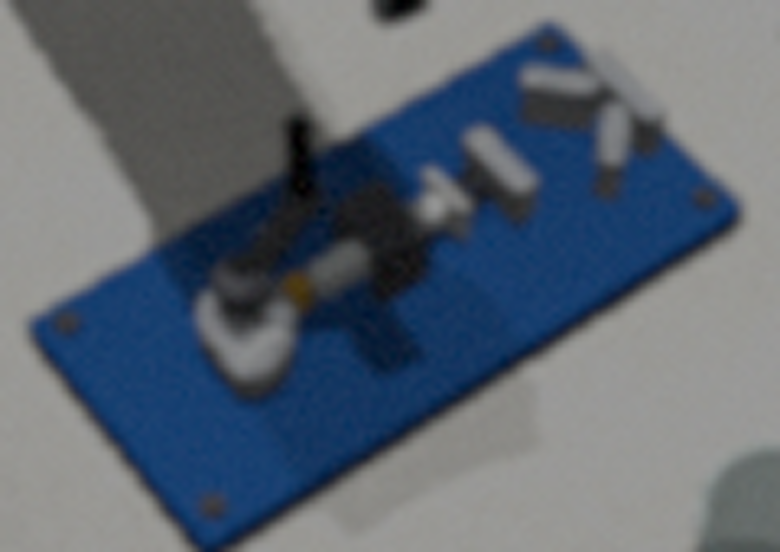

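View pics/c5.png

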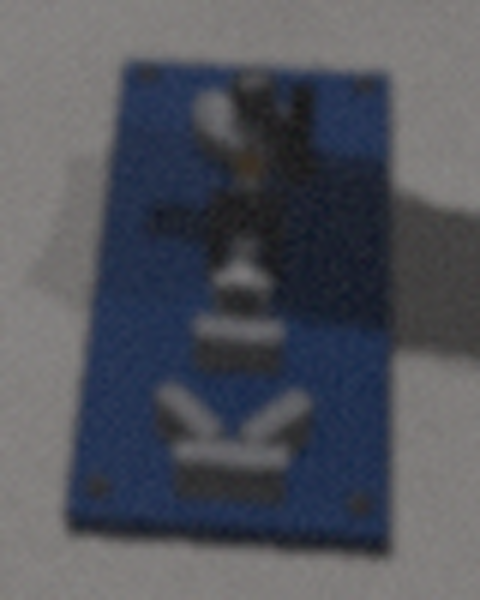

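```bash
python3 -m creep '[[-0.005,-0.035,-0.012,0,0,0,1],[-0.01,-0.07,-0.025,0,0,0,1],[-0.015,-0.105,-0.038,0,0,0,1],[-0.02,-0.13,-0.05,0,0,0,1],[-0.02,-0.13,-0.05,0,0,0,1],[-0.02,-0.13,-0.05,0,0,0,1]]'
cat > shot.py <<'E'
import sys,pickle
from h import *
n=sys.argv[1]
o=bot.get_obs(); im=optics.camera('wrist')[:,:,::-1]; cv2.imwrite(f'pics/{n}.png',im); pickle.dump(o,open(n+'.pkl','wb'))
print(o['time'],o['ee_pos'],o['tcp_rot'],o['wrist_force'])
E
python3 shot.py w1
```

```text
time: 0.75
ee_pos: [0.53, 0.1303, 0.281]
tcp_rot: [180.0, 0.0, 0.1]
wrist_force: [-0.3, -0.9, -0.8]
opening: 0.0855
0.75 [0.52999458 0.13027913 0.28104415] [1.79983137e+02 6.00611637e-03 7.78382630e-02] [-0.27816341 -0.85945764 -0.76188289]
```

View pics/w1.png

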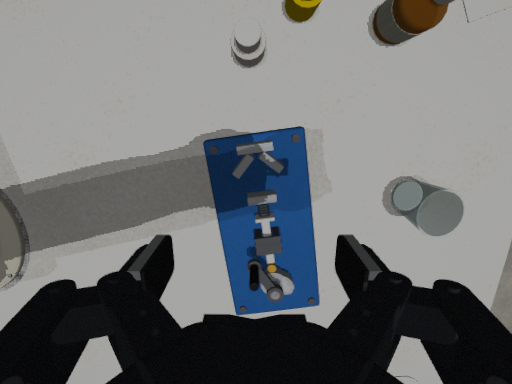

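The picture shows the holder top at (248,37), the plate from (205,140) to (318,312), the V at about (258,160), the jaw (262,198) and the hub (275,294). I'll enlarge it and triangulate.

```bash
python3 - <<'E'
from h import *
w=cv2.imread('pics/w1.png')
crop(w,200,120,325,205,6,'c6.png');crop(w,215,190,325,320,4.5,'c7.png');crop(w,220,5,280,75,7,'c8.png')
w=cv2.imread('pics/wrist0.png');crop(w,175,15,300,115,6,'c9.png')
E
```

```text
(no output)
```

View pics/c6.png

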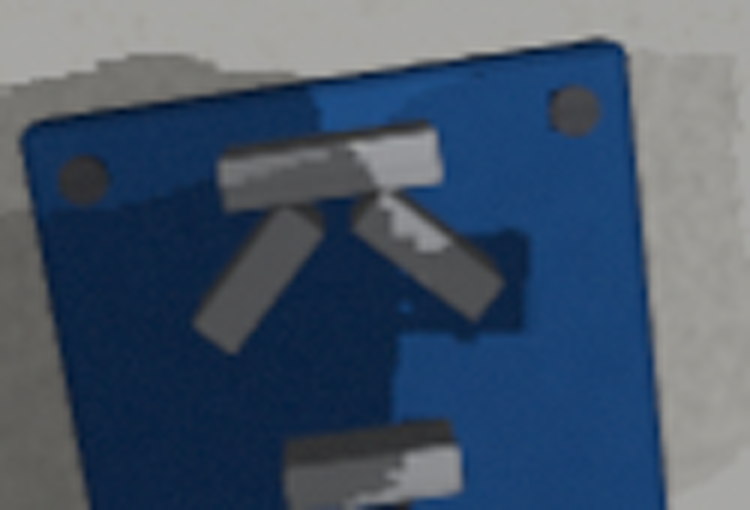

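View pics/c7.png

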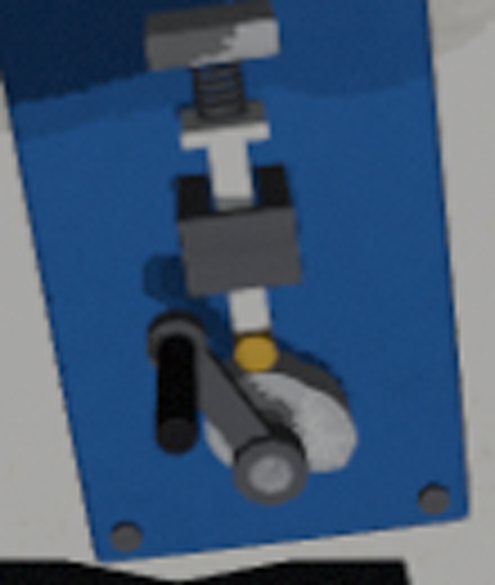

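View pics/c8.png

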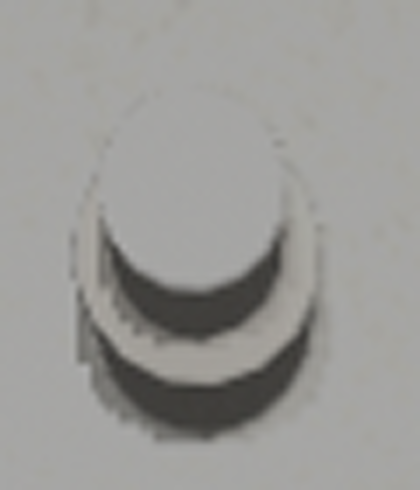

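View pics/c9.png

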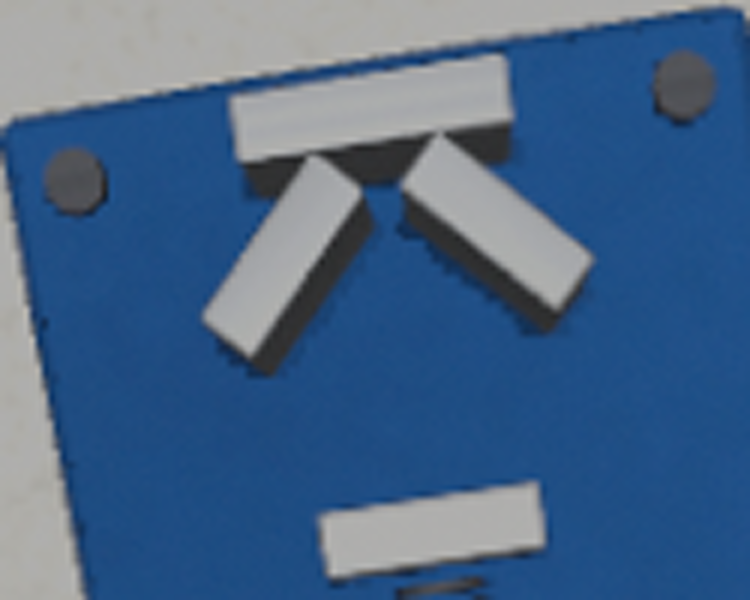

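```bash
cat > m1.py <<'E'
from h import *
import pickle
W0=cam('wrist',dict(ee_pos=np.array([.54977,0,.23058]),tcp_rot=np.array([180,.0775,0])))
W1=cam('wrist',pickle.load(open('w1.pkl','rb')))
a=lambda x,y:(175-.5+(x+.5)/6,15-.5+(y+.5)/6)
b=lambda x,y:(200-.5+(x+.5)/6,120-.5+(y+.5)/6)
c=lambda x,y:(215-.5+(x+.5)/4.5,190-.5+(y+.5)/4.5)
d=lambda x,y:(165-.5+(x+.5)/2.2,10-.5+(y+.5)/2.2)
e=lambda x,y:(220-.5+(x+.5)/7,5-.5+(y+.5)/7)
S=cam('scene');D=cam('side')
Q={}
for n,u,v in [('L top',a(363,192),b(323,230)),('L bot',a(250,358),b(236,353)),('R top',a(402,185),b(355,230)),('R bot',a(555,310),b(474,320)),
 ('bar L',a(230,97),b(218,160)),('bar R',a(505,55),b(435,122)),('jaw NL',a(319,517),b(287,468)),('jaw NR',a(540,482),b(457,448)),('bolt L',a(75,180),b(84,180)),('bolt R',a(685,86),b(575,110)),
 ('hub',d(219,473),c(270,468)),('pin top',d(158,388),c(177,433)),('roller',d(209,411),c(256,352)),('boltBL',d(136,544),c(127,536)),('boltBR',d(320,520),c(434,497))]:
    X,r=tri([(W0,u),(W1,v)]);Q[n]=X;print(n,X.round(4),np.round(r[0],4))
def line(p,q,z): # at z level from w0,w1 avg
    return
for zz in (.05,):
  for nm,W,f,(l1,l2,r1,r2) in (('w0',W0,a,((363,192),(250,358),(402,185),(555,310))),('w1',W1,b,((323,230),(236,353),(355,230),(474,320)))):
    l1,l2,r1,r2=[onz(W,f(*p),zz)[:2] for p in (l1,l2,r1,r2)]
    ul=(l2-l1)/np.linalg.norm(l2-l1);ur=(r2-r1)/np.linalg.norm(r2-r1)
    nl=np.array([-ul[1],ul[0]]);nr=np.array([ur[1],-ur[0]])
    # point with distance 22 mm from both lines
    A=np.array([nl,nr]);cen=np.linalg.solve(A,[nl@l1+.022,nr@r1+.022])
    bis=(ul+ur);print(nm,'nest',cen,'yaw',np.degrees(np.arctan2(bis[0],-bis[1]))*1,'Vangle',np.degrees(np.arccos(ul@ur)))
bl=(Q['bolt L']+Q['bolt R'])/2;bb=(Q['boltBL']+Q['boltBR'])/2;v=bl-bb;print('bolts axis yaw',np.degrees(np.arctan2(-v[0],v[1])),np.linalg.norm(v))
y=np.radians(8.2);print('nest from hub',Q['hub'][:2]+.175*np.array([-np.sin(y),np.cos(y)]))
print('holder',tri([(W1,e(193,187)),(S,(316.7,132)),(D,(271.2,283.8))]),onz(W1,e(193,187),.095))
for p in ((270,395),(300,350),(345,395),(357,435),(340,465),(310,472),(215,450),(210,425)):
    X=onz(W1,c(*p),.045)[:2]-Q['hub'][:2];print(p,np.linalg.norm(X).round(4),np.degrees(np.arctan2(X[1],X[0])).round(1))
E
python3 m1.py
```

```text
L top [0.5296 0.1417 0.0481] 0.0001
L bot [0.5089 0.113  0.0495] 0.0006
R top [0.5368 0.1421 0.0511] 0.0001
R bot [0.5645 0.1211 0.0496] 0.0001
bar L [0.5059 0.1577 0.0489] 0.0
bar R [0.5551 0.1658 0.044 ] 0.0001
jaw NL [0.5207 0.0846 0.0479] 0.0004
jaw NR [0.5616 0.0906 0.0508] 0.0003
bolt L [0.4715 0.15   0.0233] 0.0001
bolt R [0.5903 0.1669 0.0219] 0.0001
hub [ 0.5615 -0.0533  0.0789] 0.0005
pin top [0.5332 0.0113 0.1518] 0.0026
roller [ 0.5574 -0.0282  0.0492] 0.0003
boltBL [ 0.511  -0.1267  0.0219] 0.0002
boltBR [ 0.6301 -0.1111  0.019 ] 0.0002
w0 nest [0.53698637 0.1143276 ] yaw 7.833947292501388 Vangle 89.11631624506441
w1 nest [0.53709281 0.1142884 ] yaw 8.94813483773826 Vangle 87.99986665354194
bolts axis yaw 8.144261905859148 0.28016492948507227
nest from hub [0.53655014 0.11990382]
holder (array([0.52174321, 0.28777476, 0.09102932]), [np.float64(0.0017918710520797906), np.float64(0.0010195169102216863), np.float64(0.0016239350877627404)]) [0.52281649 0.28825902 0.095     ]
(270, 395) 0.0056 71.9
(300, 350) 0.0261 63.3
(345, 395) 0.0286 10.6
(357, 435) 0.035 -18.7
(340, 465) 0.0364 -40.8
(310, 472) 0.0316 -57.6
(215, 450) 0.0245 -135.0
(210, 425) 0.0204 -160.1
```

```bash
python3 -m creep '[[-0.002,-0.04,0.02,0,0,0,1],[-0.004,-0.08,0.045,0,0,0,1],[-0.006,-0.12,0.07,0,0,0,1],[-0.008,-0.158,0.1,0,0,0,1],[-0.008,-0.158,0.12,0,0,0,1],[-0.008,-0.158,0.12,0,0,0,1],[-0.008,-0.158,0.12,0,0,0,1]]' 40; python3 shot.py w2
```

```text
time: 1.5
ee_pos: [0.5222, 0.2868, 0.1614]
tcp_rot: [180.0, 0.0, -0.1]
wrist_force: [0.2, -0.4, 0.8]
opening: 0.0852
1.5 [0.52216319 0.28681937 0.16139416] [ 1.79964262e+02  3.76175249e-02 -6.98203135e-02] [ 0.15095214 -0.36265267  0.78068312]
```

View pics/w2.png

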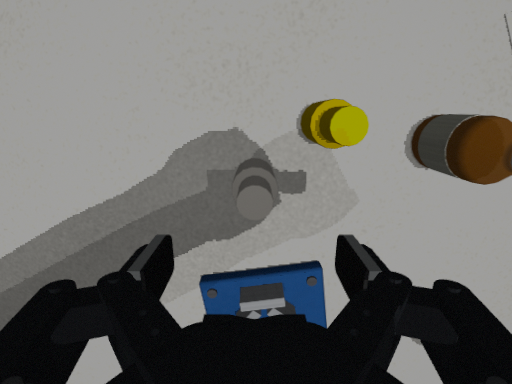

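```bash
python3 - <<'E'
from h import *
w=cv2.imread('pics/w2.png');crop(cv2.convertScaleAbs(w,alpha=1.8),215,140,295,235,6,'c10.png')
E
```

```text
(no output)
```

View pics/c10.png

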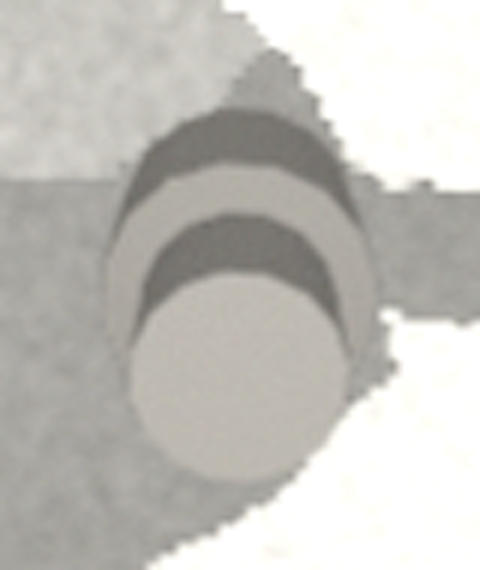

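```bash
python3 - <<'E'
from h import *
import pickle
W1=cam('wrist',pickle.load(open('w1.pkl','rb')));W2=cam('wrist',pickle.load(open('w2.pkl','rb')))
e=lambda x,y:(220-.5+(x+.5)/7,5-.5+(y+.5)/7)
f=lambda x,y:(215-.5+(x+.5)/6,140-.5+(y+.5)/6)
print(tri([(W1,e(193,187)),(W2,f(240,376))]),onz(W2,f(240,376),.095),onz(W1,e(193,187),.095))
E
```

```text
(array([0.52303616, 0.28836351, 0.09464579]), [np.float64(0.00023022848380460694), np.float64(0.00023022848380458937)]) [0.52326618 0.28848935 0.095     ] [0.52281472 0.28825987 0.095     ]
```

Two wrist views put the holder's top at (0.523, 0.288) and 94.6 mm high, which agrees with the text. Next I descend and grasp the neck.

```bash
python3 -m creep '[[0.001,-0.0016,0.03,0,0,0,1],[0.001,-0.0016,0.06,0,0,0,1],[0.001,-0.0016,0.085,0,0,0,1],[0.001,-0.0016,0.099,0,0,0,1],[0.001,-0.0016,0.099,0,0,0,1],[0.001,-0.0016,0.099,0,0,0,0.1],[0.001,-0.0016,0.099,0,0,0,0.1],[0.001,-0.0016,0.099,0,0,0,0.1]]' 40;  python3 -m creep '[[0,0,0,0,0,0,0.1],[0,0,0,0,0,0,0.1],[0,0,0,0,0,0,0.1],[0,0,0,0,0,0,0.1]]' 40
```

```text
time: 2.35
ee_pos: [0.5237, 0.2899, 0.0638]
tcp_rot: [-179.9, -0.1, -0.0]
wrist_force: [0.1, -0.2, 0.3]
opening: 0.0441
time: 2.75
ee_pos: [0.5233, 0.2899, 0.0633]
tcp_rot: [-180.0, -0.1, 0.0]
wrist_force: [-1.6, -0.6, 6.2]
opening: 0.0281
```

```bash
python3 -m creep '[[0,0,-0.03,0,0,0,0.1],[0,0,-0.065,0,0,0,0.1],[0,0.02,-0.09,0,0,0,0.1],[0.004,0.06,-0.09,0,0,0,0.1],[0.008,0.1,-0.09,0,0,0,0.1],[0.012,0.14,-0.09,0,0,0,0.1],[0.0142,0.165,-0.09,0,0,0,0.1],[0.0142,0.175,-0.09,0,0,0,0.1]]';  python3 -m creep '[[0,0,0,0,0,0,0.1],[0,0,0,0,0,0,0.1]]';python3 shot.py w3
```

```text
time: 3.55
ee_pos: [0.5372, 0.1124, 0.1521]
tcp_rot: [180.0, 0.0, -0.1]
wrist_force: [-0.0, 0.4, -2.5]
opening: 0.028
time: 3.75
ee_pos: [0.5371, 0.1153, 0.1521]
tcp_rot: [-180.0, 0.0, 0.0]
wrist_force: [0.2, 0.3, -2.0]
opening: 0.028
3.75 [0.53713465 0.11529861 0.15213901] [-1.79979906e+02  1.55776884e-02  7.15147601e-03] [ 0.15818248  0.25136746 -2.02851458]
```

View pics/w3.png

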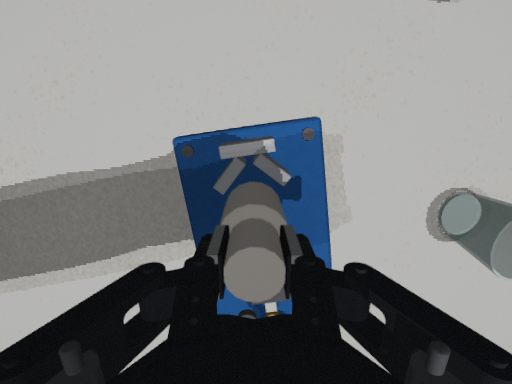

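```bash
python3 - <<'E'
from h import *
w=cv2.imread('pics/w3.png');w=cv2.convertScaleAbs(w,alpha=1.6);crop(w,170,115,330,215,5,'c11.png');crop(w,205,175,305,315,4,'c12.png')
E
```

```text
(no output)
```

View pics/c11.png

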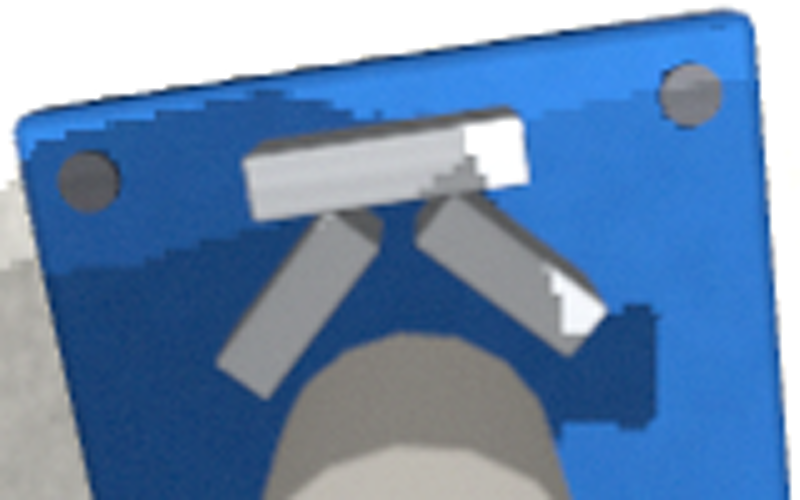

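View pics/c12.png

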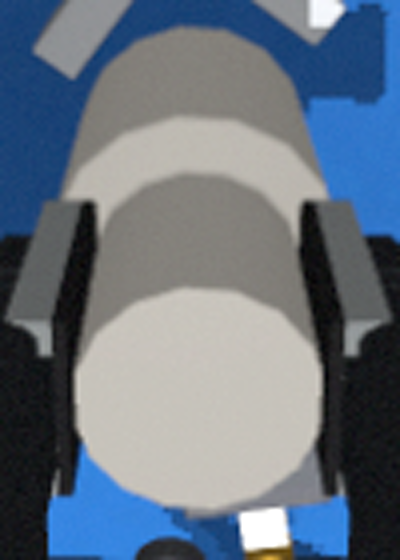

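```bash
python3 - <<'E'
from h import *
import pickle
W=cam('wrist',pickle.load(open('w3.pkl','rb')))
a=lambda x,y:(170-.5+(x+.5)/5,115-.5+(y+.5)/5)
b=lambda x,y:(205-.5+(x+.5)/4,175-.5+(y+.5)/4)
print('top',onz(W,b(198.5,398),.184),'bottom +y rim',onz(W,a(412,333),.089))
l1,l2,r1,r2=[onz(W,a(*p),.05)[:2] for p in ((380,245),(266,400),(415,243),(570,355))]
print(l1,l2,r1,r2)
ul=(l2-l1)/np.linalg.norm(l2-l1);ur=(r2-r1)/np.linalg.norm(r2-r1)
nl=np.array([-ul[1],ul[0]]);nr=np.array([ur[1],-ur[0]])
print('nest',np.linalg.solve(np.array([nl,nr]),[nl@l1+.022,nr@r1+.022]))
E
```

```text
top [0.53805831 0.11414373 0.184     ] bottom +y rim [0.53626047 0.135096   0.089     ]
[0.53018487 0.1419316 ] [0.50878814 0.1128566 ] [0.53648105 0.14229702] [0.56495669 0.12151757]
nest [0.53729138 0.11447097]
```

```bash
python3 -m creep '[[0,0,0.02,0,0,0,0.1],[0,0,0.04,0,0,0,0.1],[0,0,0.055,0,0,0,0.1],[0,0,0.062,0,0,0,0.1],[0,0,0.066,0,0,0,0.1],[0,0,0.068,0,0,0,0.1],[0,0,0.068,0,0,0,0.1]]'
```

```text
time: 4.5
ee_pos: [0.5374, 0.1148, 0.0846]
tcp_rot: [-180.0, -0.0, 0.0]
wrist_force: [-0.4, -0.5, -2.6]
opening: 0.0281
```

```bash
python3 -m creep '[[0,0,0.001,0,0,0,0.1],[0,0,0.0015,0,0,0,0.1],[0,0,0.002,0,0,0,0.1]]'
```

```text
time: 4.8
ee_pos: [0.5375, 0.1146, 0.0829]
tcp_rot: [-180.0, -0.1, -0.0]
wrist_force: [-1.7, -0.4, 4.7]
opening: 0.0283
```

It's seated with contact force. Release and lift.

```bash
python3 -m creep '[[0,0,0,0,0,0,0.5],[0,0,0,0,0,0,0.7],[0,0,0,0,0,0,0.8],[0,0,0,0,0,0,0.8],[0,0,0,0,0,0,0.8],[0,0,-0.02,0,0,0,0.8],[0,0,-0.05,0,0,0,0.8],[0,0,-0.09,0,0,0,0.8]]';python3 -m creep '[[0,0,-0.03,0,0,0,0.8],[0,0,-0.06,0,0,0,0.8],[0,0,-0.06,0,0,0,0.8]]'; python3 shot.py w4
```

```text
time: 5.6
ee_pos: [0.5363, 0.1144, 0.1718]
tcp_rot: [180.0, 0.2, -0.0]
wrist_force: [0.5, 0.3, 0.4]
opening: 0.0682
time: 5.9
ee_pos: [0.5384, 0.1149, 0.2367]
tcp_rot: [-179.9, -0.4, 0.0]
wrist_force: [-0.4, -0.7, 0.1]
opening: 0.0683
5.9 [0.53838867 0.114876   0.23671652] [-1.79923663e+02 -3.50251482e-01  2.41661716e-04] [-0.39922491 -0.65163208  0.11412477]
```

View pics/w4.png

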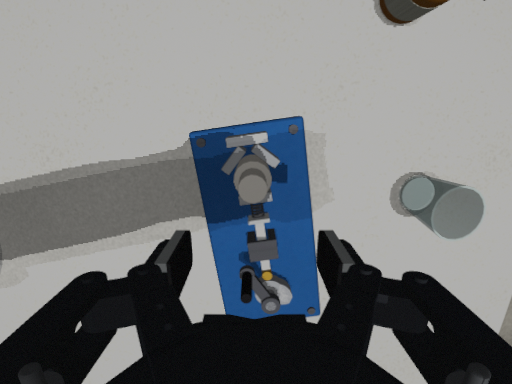

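```bash
python3 - <<'E'
from h import *
print(bot.get_obs()['q'].round(1))
w=cv2.imread('pics/w4.png');w=cv2.convertScaleAbs(w,alpha=1.5);crop(w,220,225,325,320,6,'c13.png');crop(w,215,120,300,215,5,'c14.png')
E
```

```text
[ 12.    4.9  10.3  95.2   0.  102. ]
```

View pics/c13.png

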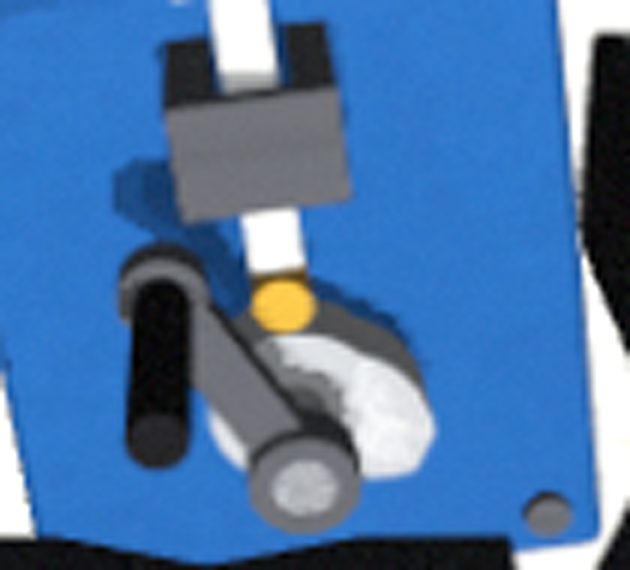

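View pics/c14.png

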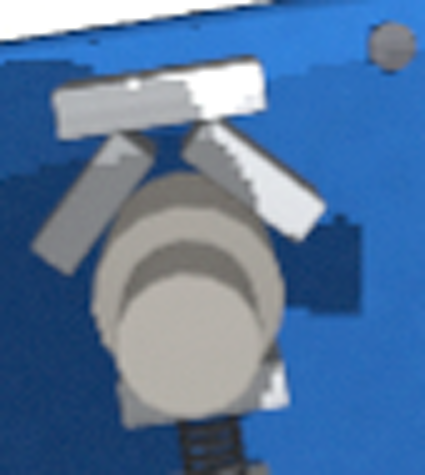

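```bash
python3 - <<'E'
from h import *
import pickle
W1=cam('wrist',pickle.load(open('w1.pkl','rb')));W4=cam('wrist',pickle.load(open('w4.pkl','rb')))
W0=cam('wrist',dict(ee_pos=np.array([.54977,0,.23058]),tcp_rot=np.array([180,.0775,0])))
c=lambda x,y:(215-.5+(x+.5)/4.5,190-.5+(y+.5)/4.5)
d=lambda x,y:(165-.5+(x+.5)/2.2,10-.5+(y+.5)/2.2)
g=lambda x,y:(220-.5+(x+.5)/6,225-.5+(y+.5)/6)
h=lambda x,y:(215-.5+(x+.5)/5,120-.5+(y+.5)/5)
print('hub',onz(W1,c(270,470),.074),onz(W4,g(305,488),.074),onz(W0,d(219,476),.074))
print('pintop',onz(W1,c(177,433),.118),onz(W4,g(158,440),.118))
print('armend',onz(W1,c(177,335),.07),onz(W4,g(163,286),.07))
print('roller',onz(W4,g(283,305),.045),'holder top',onz(W4,h(189,345),.115))
H=np.array([.5622,-.0575])
for p in ((270,335),(330,340),(400,375),(433,430),(405,475),(362,475),(213,425),(230,460)):
    for z in(.036,.042):
        X=onz(W4,g(*p),z)[:2]-H;print(p,z,np.linalg.norm(X).round(4),np.degrees(np.arctan2(X[1],X[0])).round(1),end=' ')
    print()
E
```

```text
hub [ 0.56148586 -0.05773431  0.074     ] [ 0.56168189 -0.05874314  0.074     ] [ 0.56217843 -0.0569731   0.074     ]
pintop [ 0.53067671 -0.01277002  0.118     ] [ 0.53069754 -0.01281182  0.118     ]
armend [ 0.53060019 -0.00930862  0.07      ] [ 0.5306978 -0.0099758  0.07     ]
roller [ 0.55782551 -0.030812    0.045     ] holder top [0.53815516 0.11304061 0.115     ]
(270, 335) 0.036 0.0144 118.4 (270, 335) 0.042 0.0181 113.2 
(330, 340) 0.036 0.0135 55.9 (330, 340) 0.042 0.0167 65.2 
(400, 375) 0.036 0.0248 2.8 (400, 375) 0.042 0.0245 12.7 
(433, 430) 0.036 0.0365 -23.7 (433, 430) 0.042 0.034 -17.5 
(405, 475) 0.036 0.0388 -45.8 (405, 475) 0.042 0.0349 -41.5 
(362, 475) 0.036 0.0322 -59.4 (362, 475) 0.042 0.0279 -55.7 
(213, 425) 0.036 0.0241 -148.0 (213, 425) 0.042 0.0222 -157.8 
(230, 460) 0.036 0.0282 -125.2 (230, 460) 0.042 0.0247 -131.7
```

The holder stands upright in the V. The crank measures out as follows: shaft (0.562,-0.058), handle (0.531,-0.012) at 124°, flat mid about −29°, roller at 98°. That means roughly 2.2 rad to go. I'll straddle the handle loosely with the fingers.

```bash
python3 -m creep '[[-0.001,0.03,0.0,0,0,-0.14,0.36],[-0.003,0.065,0.02,0,0,-0.28,0.36],[-0.005,0.1,0.04,0,0,-0.42,0.36],[-0.0067,0.127,0.06,0,0,-0.56,0.36],[-0.0067,0.127,0.07,0,0,-0.6,0.36],[-0.0067,0.127,0.07,0,0,-0.6,0.36],[-0.0067,0.127,0.07,0,0,-0.6,0.36]]'; python3 shot.py w5
```

```text
time: 6.65
ee_pos: [0.5302, -0.0122, 0.1619]
tcp_rot: [-180.0, 0.0, 34.3]
wrist_force: [-0.4, -0.7, -0.2]
opening: 0.0309
6.65 [ 0.53022019 -0.01222598  0.16186502] [-1.79963437e+02  4.10945212e-02  3.42908718e+01] [-0.40482486 -0.71852753 -0.15884191]
```

View pics/w5.png

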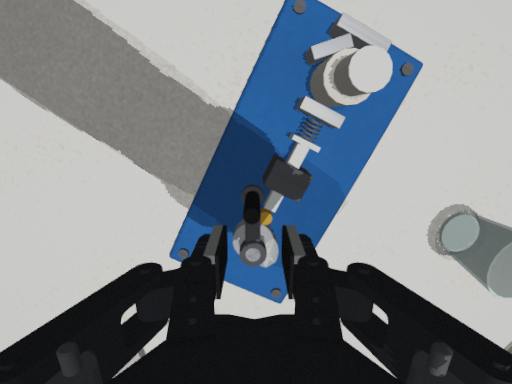

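```bash
python3 - <<'E'
from h import *
import pickle
W=cam('wrist',pickle.load(open('w5.pkl','rb')))
print(proj(W,(.5307,-.0122,.118)),proj(W,(.5307,-.0122,.07)),proj(W,(.562,-.058,.074)))
w=cv2.imread('pics/w5.png');w=cv2.convertScaleAbs(w,alpha=2.2);crop(w,205,165,305,285,5,'c15.png')
E
```

```text
[252.96742043 213.73731339] [253.2111648 194.9076457] [253.29910004 253.20335194]
```

View pics/c15.png

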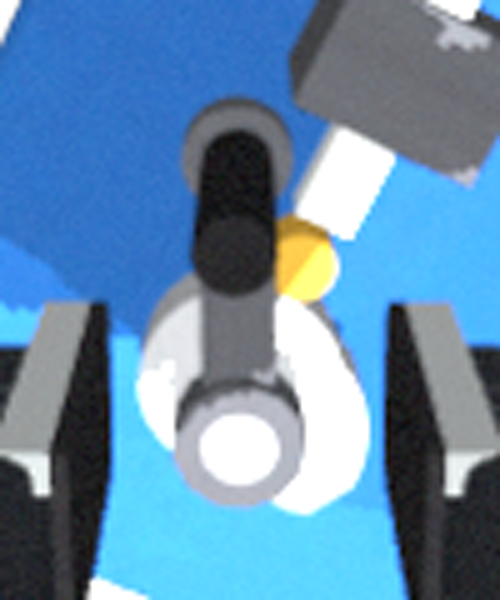

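```bash
python3 -m creep '[[0,0,0.03,0,0,0,0.36],[0,0,0.055,0,0,0,0.36],[0,0,0.072,0,0,0,0.36],[0,0,0.082,0,0,0,0.36],[0,0,0.082,0,0,0,0.36]]'; python3 - <<'E'
from h import *
# waypoints relative to command frame for arc steps
H=np.array([.562,-.058]);r=.055;psi=np.radians(34.4)
ex=np.array([np.cos(psi),np.sin(psi)]);ey=np.array([np.sin(psi),-np.cos(psi)])
P0=H+r*np.array([np.cos(psi+np.pi/2),np.sin(psi+np.pi/2)])
for a in (.1,.2,.3,.4,.5,.6,.7,.8):
    P=H+r*np.array([np.cos(psi+np.pi/2+a),np.sin(psi+np.pi/2+a)])-P0
    print(a,(P@ex).round(4),(P@ey).round(4))
E
```

```text
time: 7.2
ee_pos: [0.5301, -0.0119, 0.0796]
tcp_rot: [-180.0, 0.1, 34.4]
wrist_force: [-0.3, 0.1, -0.2]
opening: 0.031
0.1 -0.0055 0.0003
0.2 -0.0109 0.0011
0.3 -0.0163 0.0025
0.4 -0.0214 0.0043
0.5 -0.0264 0.0067
0.6 -0.0311 0.0096
0.7 -0.0354 0.0129
0.8 -0.0395 0.0167
```

```bash
python3 -m creep '[[-0.0028,0.0001,0,0,0,-0.05,0.36],[-0.0055,0.0003,0,0,0,-0.1,0.36],[-0.0082,0.0006,0,0,0,-0.15,0.36],[-0.0109,0.0011,0,0,0,-0.2,0.36],[-0.0136,0.0017,0,0,0,-0.25,0.36],[-0.0163,0.0025,0,0,0,-0.3,0.36],[-0.0189,0.0033,0,0,0,-0.35,0.36],[-0.0214,0.0043,0,0,0,-0.4,0.36]]'; python3 -m creep '[[-0.0028,0.0001,0,0,0,-0.05,0.36],[-0.0055,0.0003,0,0,0,-0.1,0.36],[-0.0082,0.0006,0,0,0,-0.15,0.36],[-0.0109,0.0011,0,0,0,-0.2,0.36]]'; python3 shot.py w6
```

```text
time: 8.0
ee_pos: [0.516, -0.0276, 0.082]
tcp_rot: [179.9, -0.1, 57.4]
wrist_force: [-0.7, 2.0, 0.2]
opening: 0.0308
time: 8.4
ee_pos: [0.511, -0.0374, 0.0819]
tcp_rot: [179.9, -0.1, 68.9]
wrist_force: [-0.4, 2.9, 0.3]
opening: 0.0308
8.4 [ 0.51100673 -0.03735433  0.08194933] [ 1.79904518e+02 -7.54951331e-02  6.88888944e+01] [-0.39999215  2.93535604  0.33404097]
```

View pics/w6.png

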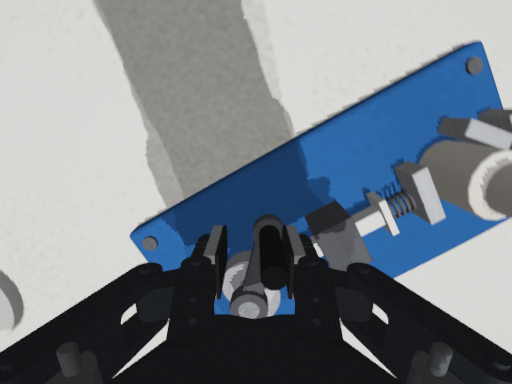

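```bash
python3 -m creep '[[-0.0028,0.0001,0,0,0,-0.05,0.36],[-0.0055,0.0003,0,0,0,-0.1,0.36],[-0.0082,0.0006,0,0,0,-0.15,0.36],[-0.0109,0.0011,0,0,0,-0.2,0.36],[-0.0136,0.0017,0,0,0,-0.25,0.36],[-0.0163,0.0025,0,0,0,-0.3,0.36],[-0.0189,0.0033,0,0,0,-0.35,0.36],[-0.0214,0.0043,0,0,0,-0.4,0.36]]'; python3 -m creep '[[-0.0028,0.0001,0,0,0,-0.05,0.36],[-0.0055,0.0003,0,0,0,-0.1,0.36],[-0.0082,0.0006,0,0,0,-0.15,0.36],[-0.0109,0.0011,0,0,0,-0.2,0.36]]'; python3 -m creep '[[-0.0028,0.0001,0,0,0,-0.05,0.36],[-0.0055,0.0003,0,0,0,-0.1,0.36],[-0.0082,0.0006,0,0,0,-0.15,0.36],[-0.0109,0.0011,0,0,0,-0.2,0.36]]'; python3 shot.py w7
```

```text
time: 9.25
ee_pos: [0.507, -0.059, 0.0816]
tcp_rot: [179.9, -0.0, 91.7]
wrist_force: [-1.6, 1.9, 0.3]
opening: 0.0308
time: 9.65
ee_pos: [0.5081, -0.0698, 0.0815]
tcp_rot: [180.0, -0.0, 103.2]
wrist_force: [-2.7, 1.8, 1.4]
opening: 0.0306
time: 10.05
ee_pos: [0.5115, -0.0801, 0.0814]
tcp_rot: [180.0, -0.0, 114.7]
wrist_force: [-4.2, 2.9, 1.4]
opening: 0.0308
10.05 [ 0.5114703  -0.0801462   0.08135284] [ 1.79988512e+02 -2.41438510e-02  1.14658706e+02] [-4.23810315  2.90949445  1.39093   ]
```

View pics/w7.png

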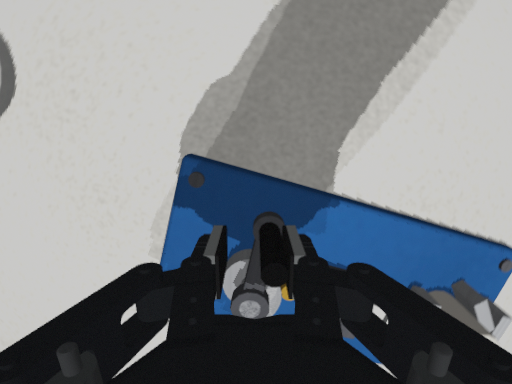

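```bash
for i in 1 ; do python3 -m creep '[[-0.0022,0.0,0,0,0,-0.04,0.36],[-0.0044,0.0002,0,0,0,-0.08,0.36],[-0.0066,0.0004,0,0,0,-0.12,0.36],[-0.0088,0.0007,0,0,0,-0.16,0.36],[-0.0109,0.0011,0,0,0,-0.2,0.36]]'; done; python3 -m creep '[[-0.0022,0.0,0,0,0,-0.04,0.36],[-0.0044,0.0002,0,0,0,-0.08,0.36],[-0.0066,0.0004,0,0,0,-0.12,0.36],[-0.0088,0.0007,0,0,0,-0.16,0.36],[-0.0109,0.0011,0,0,0,-0.2,0.36]]'; python3 shot.py w8
```

```text
time: 10.6
ee_pos: [0.5167, -0.0895, 0.0812]
tcp_rot: [-180.0, -0.0, 126.0]
wrist_force: [-7.1, 2.7, 3.0]
opening: 0.0309
time: 11.1
ee_pos: [0.5233, -0.0977, 0.0811]
tcp_rot: [-179.9, -0.1, 137.5]
wrist_force: [-10.6, 1.0, 4.6]
opening: 0.0307
11.1 [ 0.52334509 -0.09774704  0.08114675] [-1.79937971e+02 -9.69780133e-02  1.37496892e+02] [-10.62355179   0.9927429    4.55340957]
```

View pics/w8.png

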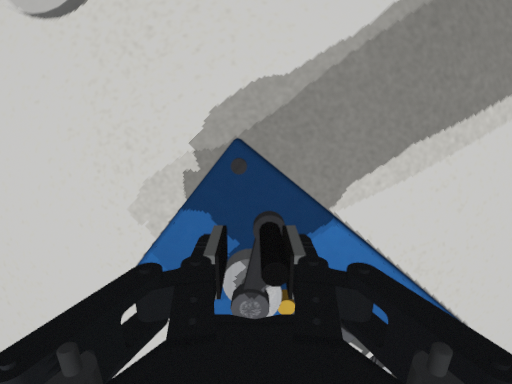

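```bash
python3 -m creep '[[-0.0011,0.0,0,0,0,-0.02,0.36],[-0.0022,0.0,0,0,0,-0.04,0.36],[-0.0033,0.0001,0,0,0,-0.06,0.36],[-0.0044,0.0002,0,0,0,-0.08,0.36],[-0.0055,0.0003,0,0,0,-0.1,0.36]]';python3 -m creep '[[-0.0011,0.0,0,0,0,-0.02,0.36],[-0.0022,0.0,0,0,0,-0.04,0.36],[-0.0033,0.0001,0,0,0,-0.06,0.36],[-0.0044,0.0002,0,0,0,-0.08,0.36],[-0.0055,0.0003,0,0,0,-0.1,0.36]]'; python3 -c "
from workcell import bot;print(bot.get_obs()['q'])"
```

```text
time: 11.65
ee_pos: [0.5273, -0.1013, 0.0811]
tcp_rot: [-179.9, -0.1, 143.2]
wrist_force: [-10.9, 2.1, 5.0]
opening: 0.0305
time: 12.15
ee_pos: [0.5316, -0.1045, 0.081]
tcp_rot: [-179.9, -0.2, 148.9]
wrist_force: [-12.6, 0.7, 5.0]
opening: 0.0308
[-1.11017124e+01  3.76843729e+00 -7.81941479e+00  7.85924407e+01
 -4.54955801e-02 -6.99940579e+01]
```

```bash
for k in 1; do python3 -m creep '[[-0.0008,0.0,0,0,0,-0.015,0.36],[-0.0016,0.0,0,0,0,-0.03,0.36],[-0.0025,0.0,0,0,0,-0.045,0.36],[-0.0033,0.0001,0,0,0,-0.06,0.36]]' | sed -n '1,4p'; done; python3 shot.py w9
```

```text
time: 12.55
ee_pos: [0.5344, -0.1063, 0.0811]
tcp_rot: [-179.9, -0.2, 152.3]
wrist_force: [-10.6, -0.4, 4.1]
12.55 [ 0.53440656 -0.1063304   0.08106947] [-1.79882395e+02 -1.51408251e-01  1.52311318e+02] [-10.64551706  -0.392725     4.10312312]
```

```bash
python3 - <<'E'
from h import *
w=cv2.imread('pics/w9.png');w=cv2.convertScaleAbs(w,alpha=2.0);crop(w,200,190,320,330,4.2,'c16.png')
E
```

```text
(no output)
```

View pics/c16.png

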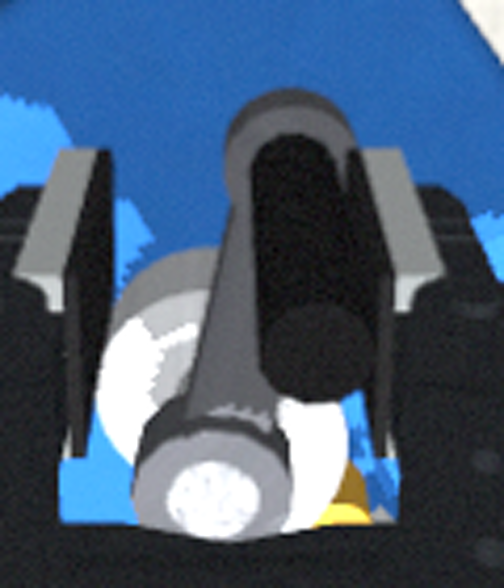

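```bash
python3 -m creep '[[-0.0005,0.0,0,0,0,-0.01,0.36],[-0.0011,0.0,0,0,0,-0.02,0.36],[-0.0016,0.0,0,0,0,-0.03,0.36],[-0.0022,0.0,0,0,0,-0.04,0.36]]' | sed -n '1,4p'
```

```text
time: 13.0
ee_pos: [0.5369, -0.1075, 0.0809]
tcp_rot: [-179.9, -0.1, 154.6]
wrist_force: [-7.1, -1.6, 1.4]
```

```bash
python3 -m creep '[[-0.0005,0.0,0,0,0,-0.01,0.36],[-0.0011,0.0,0,0,0,-0.02,0.36],[-0.0016,0.0,0,0,0,-0.03,0.36],[-0.0022,0.0,0,0,0,-0.04,0.36]]' | sed -n '1,4p'
```

```text
time: 13.4
ee_pos: [0.5401, -0.1083, 0.0809]
tcp_rot: [-180.0, 0.0, 156.9]
wrist_force: [-2.5, -1.1, 0.4]
```

```bash
python3 shot.py w10; python3 - <<'E'
from h import *
w=cv2.imread('pics/w10.png');w=cv2.convertScaleAbs(w,alpha=2.0);crop(w,200,190,320,330,4.2,'c17.png')
E
```

```text
13.4 [ 0.54010313 -0.10833721  0.08091188] [-1.79982254e+02  2.20563343e-02  1.56936199e+02] [-2.54875145 -1.10559978  0.38832235]
```

View pics/c17.png

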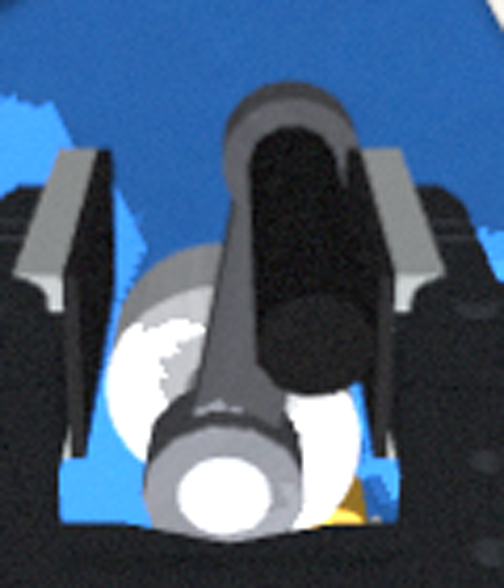

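```bash
python3 -m creep '[[-0.0005,0.0,0,0,0,-0.01,0.36],[-0.0011,0.0,0,0,0,-0.02,0.36],[-0.0011,0.0,0,0,0,-0.02,0.36]]' | sed -n '1,4p'; python3 shot.py w11; python3 - <<'E'
from h import *
w=cv2.imread('pics/w11.png');w=cv2.convertScaleAbs(w,alpha=2.0);crop(w,200,190,320,330,4.2,'c18.png')
E
```

```text
time: 13.75
ee_pos: [0.5415, -0.1087, 0.0805]
tcp_rot: [180.0, 0.1, 158.2]
wrist_force: [1.0, -0.3, -0.5]
13.75 [ 0.54153978 -0.10865192  0.08052374] [1.79978373e+02 5.13187483e-02 1.58156947e+02] [ 0.98635958 -0.31228897 -0.47584041]
```

View pics/c18.png

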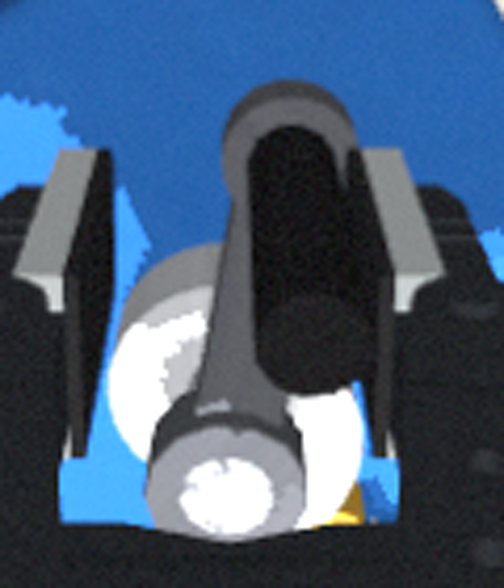

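```bash
python3 -m creep '[[-0.0005,0.0,0,0,0,-0.01,0.36],[-0.0011,0.0,0,0,0,-0.02,0.36],[-0.0011,0.0,0,0,0,-0.02,0.36]]' | sed -n '1,4p'; python3 shot.py w12; python3 - <<'E'
from h import *
w=cv2.imread('pics/w12.png');w=cv2.convertScaleAbs(w,alpha=2.0);crop(w,200,190,320,330,4.2,'c19.png')
E
```

```text
time: 14.1
ee_pos: [0.5421, -0.1091, 0.0802]
tcp_rot: [180.0, 0.0, 159.3]
wrist_force: [-0.4, -0.6, -0.2]
14.1 [ 0.54214804 -0.10913123  0.08023551] [1.79998009e+02 2.23766002e-03 1.59312475e+02] [-0.4402224  -0.63818091 -0.1930061 ]
```

View pics/c19.png

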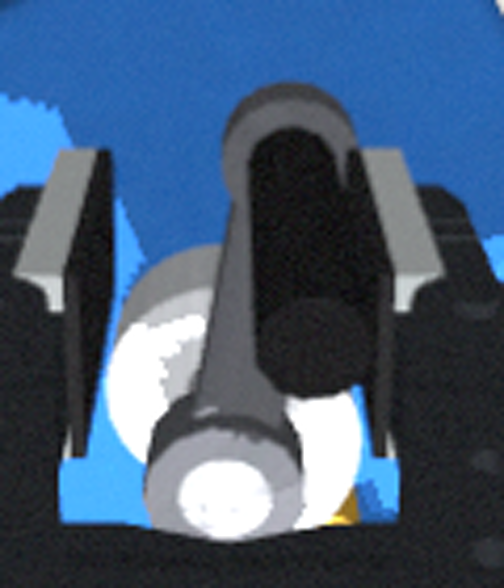

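```bash
python3 - <<'E'
from h import *
import pickle
f=lambda x,y:(200-.5+(x+.5)/4.2,190-.5+(y+.5)/4.2)
for n,p,hb in (('w9',(319,352),(213,498)),('w10',(315,344),(225,494)),('w11',(313,343),(227,494)),('w12',(312,346),(225,497))):
    W=cam('wrist',pickle.load(open(n+'.pkl','rb')))
    P=onz(W,f(*p),.118)[:2];Hh=onz(W,f(*hb),.074)[:2];v=P-Hh
    print(n,P.round(4),Hh.round(4),np.linalg.norm(v).round(4),'theta',np.degrees(np.arctan2(v[1],v[0]))%360, 'th fixed H',np.degrees(np.arctan2(*(P-[.562,-.058])[::-1]))%360)
E
```

```text
w9 [ 0.5265 -0.1022] [ 0.5619 -0.0598] 0.0553 theta 230.0870968954143 th fixed H 231.2229949955397
w10 [ 0.5317 -0.1061] [ 0.5618 -0.0598] 0.0552 theta 237.00976330654441 th fixed H 237.80472473390202
w11 [ 0.5332 -0.107 ] [ 0.5618 -0.0598] 0.0553 theta 238.79461998950205 th fixed H 239.5502710233929
w12 [ 0.534  -0.1076] [ 0.5618 -0.0597] 0.0554 theta 239.81510083922143 th fixed H 240.4991170834984
```

Push force has fallen to zero at crank ≈239.8°, about 2.01 rad from the start. To test this, I'll back the finger off slightly and see whether the crank turns back.

```bash
python3 -m creep '[[0.0025,0.0,0,0,0,0,0.36],[0.005,0.0,0,0,0,0,0.36],[0.005,0.0,0,0,0,0,0.36],[0.005,0.0,0,0,0,0,0.36]]' | sed -n '1,4p'; python3 shot.py w13; python3 - <<'E'
from h import *
w=cv2.imread('pics/w13.png');w=cv2.convertScaleAbs(w,alpha=2.0);crop(w,200,190,320,330,4.2,'c20.png')
E
```

```text
time: 14.55
ee_pos: [0.5373, -0.1073, 0.0804]
tcp_rot: [180.0, 0.0, 159.3]
wrist_force: [0.3, -0.2, -0.0]
14.55 [ 0.53732563 -0.10730841  0.08036443] [1.79999444e+02 1.00185848e-02 1.59281717e+02] [ 0.32419275 -0.19484318 -0.04369442]
```

View pics/c20.png

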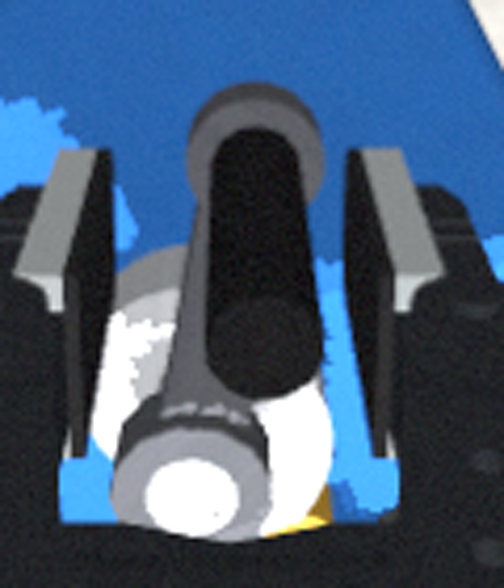

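The crank did not follow: the handle at (267,350) in the crop now stands free. Next I lift out straight up and look at the cam.

```bash
python3 -m creep '[[0,0,-0.015,0,0,0,0.36],[0,0,-0.035,0,0,0,0.36],[0,0,-0.06,0,0,0,0.36],[0,-0.03,-0.1,0,0,0,0.36],[0,-0.06,-0.13,0,0,0,0.36],[0,-0.06,-0.13,0,0,0,0.36],[0,-0.06,-0.13,0,0,0,0.36]]'; python3 shot.py w14; python3 - <<'E'
from h import *
cv2.imwrite('pics/sc14.png',optics.camera('scene')[:,:,::-1]);cv2.imwrite('pics/sd14.png',optics.camera('side')[:,:,::-1])
E
```

```text
time: 15.3
ee_pos: [0.5164, -0.1641, 0.2118]
tcp_rot: [180.0, 0.1, 159.2]
wrist_force: [1.0, 0.7, -1.1]
opening: 0.0307
15.3 [ 0.51642217 -0.16409371  0.21182738] [1.79986178e+02 1.29657920e-01 1.59199537e+02] [ 1.00599022  0.69646815 -1.06282441]
```

View pics/w14.png

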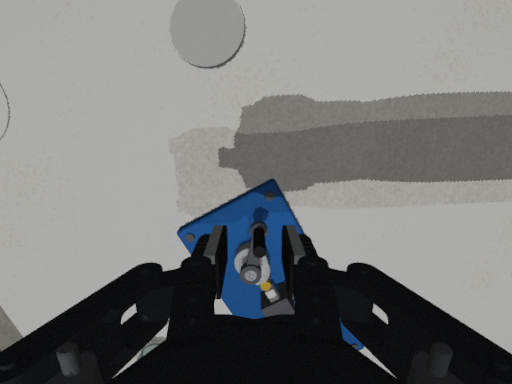

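View pics/sc14.png

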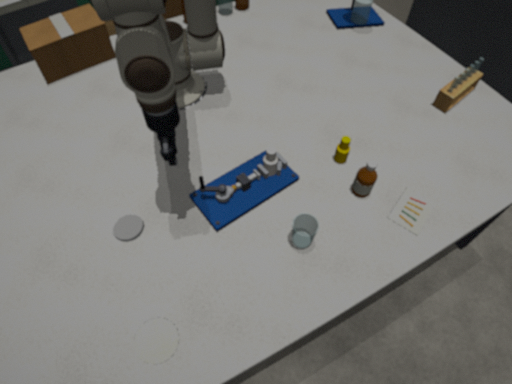

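```bash
python3 - <<'E'
from h import *
w=cv2.imread('pics/w14.png');w=cv2.convertScaleAbs(w,alpha=1.9);crop(w,215,205,305,320,5,'c21.png')
w=cv2.imread('pics/sc14.png');crop(w,185,145,305,230,6.5,'c22.png')
E
```

```text
(no output)
```

View pics/c21.png

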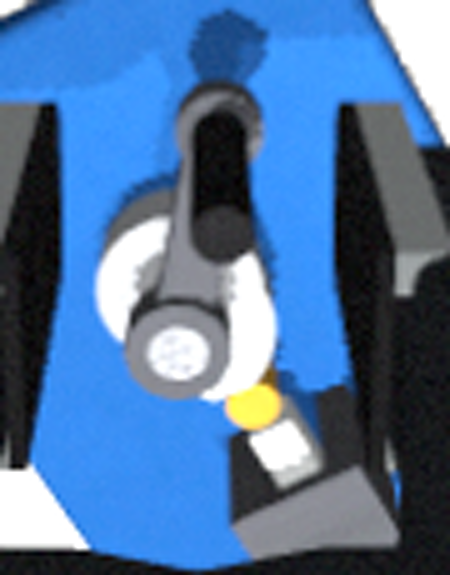

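View pics/c22.png

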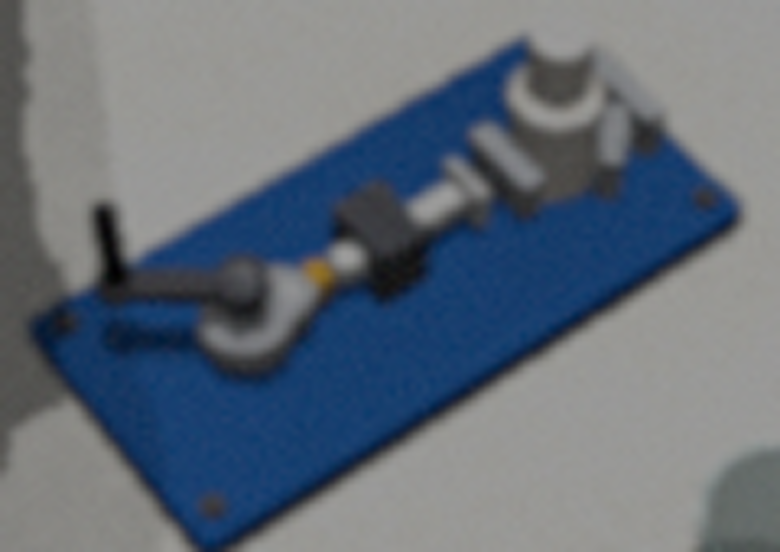

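```bash
python3 -m creep '[[0.003,0.02,-0.01,0,0,0.14,0.36],[0.006,0.04,-0.02,0,0,0.28,0.36],[0.01,0.06,-0.03,0,0,0.42,0.36],[0.013,0.08,-0.03,0,0,0.56,0.36],[0.017,0.1,-0.03,0,0,0.7,0.36],[0.02,0.12,-0.03,0,0,0.84,0.36],[0.023,0.14,-0.03,0,0,0.98,0.36],[0.027,0.165,-0.03,0,0,1.12,0.36]]' >/dev/null; python3 -m creep '[[0,0,0,0,0,0.14,1],[0,0,0,0,0,0.28,1],[0,0,0,0,0,0.42,1],[0,0,0,0,0,0.56,1],[0,0,0,0,0,0.7,1],[0,0,0,0,0,0.84,1],[0,0,0,0,0,0.98,1],[0,0,0,0,0,1.12,1]]' >/dev/null; python3 -m creep '[[0,0,0,0,0,0.14,1],[0,0,0,0,0,0.28,1],[0,0,0,0,0,0.42,1],[0,0,0,0,0,0.53,1],[0,0,0,0,0,0.53,1],[0,0,0,0,0,0.53,1]]'; python3 shot.py w15; python3 - <<'E'
from h import *
w=cv2.imread('pics/w15.png');w=cv2.convertScaleAbs(w,alpha=1.5);crop(w,165,10,335,275,2.2,'c23.png')
E
```

```text
time: 17.65
ee_pos: [0.5491, 0.0009, 0.2396]
tcp_rot: [-180.0, 0.1, 0.8]
wrist_force: [-0.5, -0.6, -0.2]
opening: 0.0852
17.65 [0.54905398 0.00092336 0.23962472] [-1.79996267e+02  6.90499904e-02  8.03703336e-01] [-0.46775149 -0.64926413 -0.16024753]
```

View pics/c23.png

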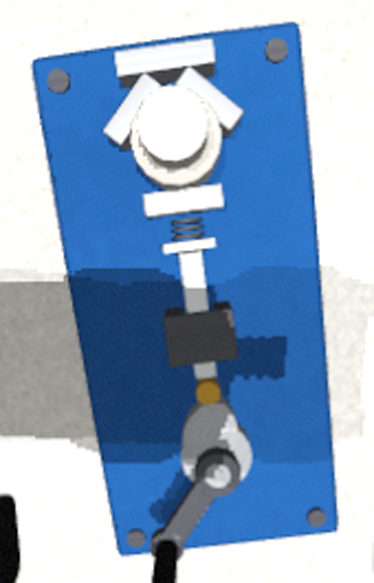

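```bash
python3 - <<'E'
from h import *
w=cv2.imread('pics/w15.png');w=cv2.convertScaleAbs(w,alpha=2.2);crop(w,230,165,300,275,5.4,'c24.png');crop(w,210,30,290,130,6,'c25.png')
E
```

```text
(no output)
```

View pics/c24.png

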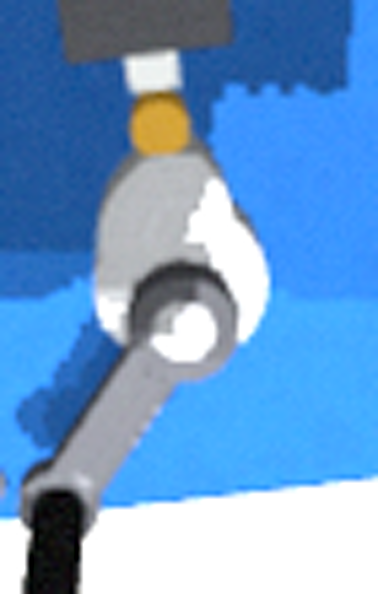

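View pics/c25.png

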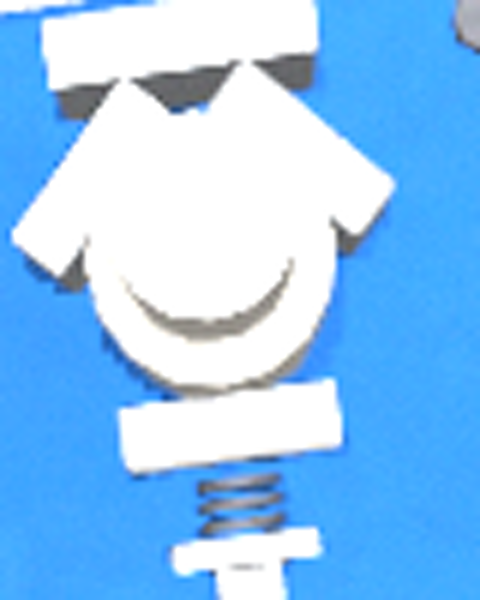

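```bash
python3 - <<'E'
from h import *
import pickle
W=cam('wrist',pickle.load(open('w15.pkl','rb')))
W0=cam('wrist',dict(ee_pos=np.array([.54977,0,.23058]),tcp_rot=np.array([180,.0775,0])))
d=lambda x,y:(165-.5+(x+.5)/2.2,10-.5+(y+.5)/2.2)
f=lambda x,y:(230-.5+(x+.5)/5.4,165-.5+(y+.5)/5.4)
k=lambda x,y:(210-.5+(x+.5)/6,30-.5+(y+.5)/6)
y=np.array([-np.sin(np.radians(8.2)),np.cos(np.radians(8.2))])
H=np.array([.562,-.058])
for z in(.04,.045):
    a=onz(W0,d(209,411),z)[:2]-H;b=onz(W,f(161,124),z)[:2]-H
    print(z,'roller before',a@y,'now',b@y,'moved',(b-a)@y)
h=onz(W,f(184,331),.074);a=onz(W,f(58,500),.07)
v=(a-h)[:2];print('hub',h,'crank angle',np.degrees(np.arctan2(v[1],v[0]))%360,np.linalg.norm(v))
print('spring plate (z.04)',onz(W,k(245,548),.04)[:2]@y-onz(W0,d(189,267),.04)[:2]@y)
print('jaw top front edge moved',[(onz(W,k(*p),.049)[:2]@y) for p in((120,408),(335,380))])
# flat corners seen on cam
for p in((125,155),(205,155),(220,180)):
    X=onz(W,f(*p),.043)[:2]-H;print(p,np.linalg.norm(X),np.degrees(np.arctan2(X[1],X[0]))-98.2)
w=cv2.imread('pics/w15.png');crop(cv2.convertScaleAbs(w,alpha=.8),210,30,290,130,6,'c26.png')
E
```

```text
0.04 roller before 0.02731260263906584 now 0.037694275990755935 moved 0.010381673351690091
0.045 roller before 0.028822399789854455 now 0.039029506456282184 moved 0.010207106666427726
hub [ 0.56195838 -0.05943798  0.074     ] crank angle 237.77024458223045 0.053241468724121346
spring plate (z.04) 0.012622799798723498
jaw top front edge moved [np.float64(0.01390661923930906), np.float64(0.013670264889820944)]
(125, 155) 0.033370938434995404 16.328419473065765
(205, 155) 0.031070953311930067 -17.74835188183968
(220, 180) 0.02605100701140434 -28.193684588301608
```

View pics/c26.png

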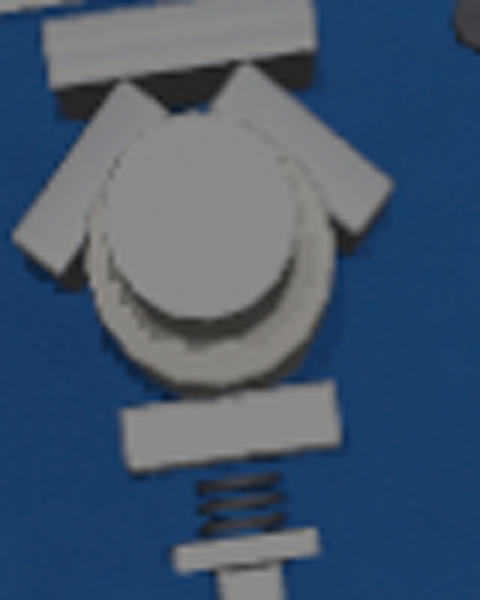

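```bash
python3 shot.py w16; python3 - <<'E'
from h import *
import pickle
W=cam('wrist',pickle.load(open('w16.pkl','rb')))
W0=cam('wrist',dict(ee_pos=np.array([.54977,0,.23058]),tcp_rot=np.array([180,.0775,0])))
y=np.array([-np.sin(np.radians(8.2)),np.cos(np.radians(8.2))])
for n,w in(('wrist0',W0),('w15',W),('w16',W)):
    im=cv2.imread(f'pics/{n}.png');h=cv2.cvtColor(im,cv2.COLOR_BGR2HSV)
    m=cv2.inRange(h,(14,110,40),(30,255,255));m[:, :225]=0;m[:,300:]=0;m[:150]=0;m[230:]=0
    k,l,s,c=cv2.connectedComponentsWithStats(m);i=1+np.argmax(s[1:,4]);ys,xs=np.where(l==i)
    print(n,c[i],s[i],(onz(w,c[i],.043)[:2]-[.562,-.058])@y)
a=cv2.imread('pics/w15.png').astype(int);b=cv2.imread('pics/w16.png').astype(int);print(np.abs(a-b)[10:275,165:335].mean(),np.abs(cv2.blur((a-b).astype(np.float32),(5,5)))[10:275,165:335].max())
im0=cv2.imread('pics/wrist0.png');crop(cv2.convertScaleAbs(im0,alpha=2.2),230,165,300,245,5.4,'c27.png')
E
```

```text
17.7 [0.54911481 0.00082397 0.2397737 ] [-1.79999017e+02  5.23410758e-02  7.84230887e-01] [-0.22328096  0.8846451  -0.24204957]
wrist0 [260.21621622 197.37837838] [255 192  11  12 111] 0.027051210019306486
w15 [259.23762376 187.44554455] [254 182  11  12 101] 0.03850205525798274
w16 [259.18811881 187.34653465] [254 182  11  11 101] 0.03863988911894369
1.2796300406955234 21.2
```

View pics/c27.png

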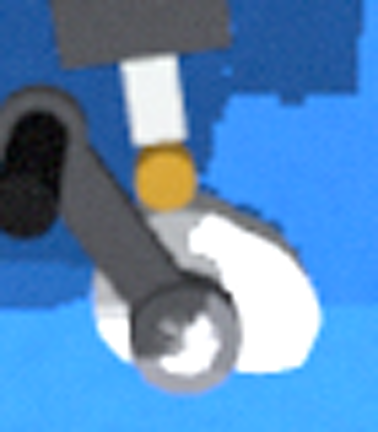

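```bash
python3 - <<'E'
from h import *
W0=cam('wrist',dict(ee_pos=np.array([.54977,0,.23058]),tcp_rot=np.array([180,.0775,0])))
f=lambda x,y:(230-.5+(x+.5)/5.4,165-.5+(y+.5)/5.4)
for z in (.04,.045):
  for p in((322,318),(300,372)):
    X=onz(W0,f(*p),z)[:2]-[.562,-.0585];print(z,p,np.linalg.norm(X).round(4),np.degrees(np.arctan2(X[1],X[0])).round(1),'->needs',98.2-np.degrees(np.arctan2(X[1],X[0])).round(1))
E
python3 - <<'E'
from workcell import optics
import sys; sys.path.insert(0,'.')
from h import *
im=optics.camera('side')[:,:,::-1];cv2.imwrite('pics/sd16.png',im);crop(cv2.convertScaleAbs(im,alpha=1.8),190,165,330,285,5.2,'c28.png') if False else cv2.imwrite('pics/c28.png',cv2.resize(cv2.convertScaleAbs(im,alpha=1.8)[165:285,190:330],None,fx=5,fy=5,interpolation=2))
E
```

```text
0.04 (322, 318) 0.0352 -15.2 ->needs 113.4
0.04 (300, 372) 0.0373 -38.8 ->needs 137.0
0.045 (322, 318) 0.034 -12.1 ->needs 110.3
0.045 (300, 372) 0.0355 -36.5 ->needs 134.7
```

View pics/c28.png

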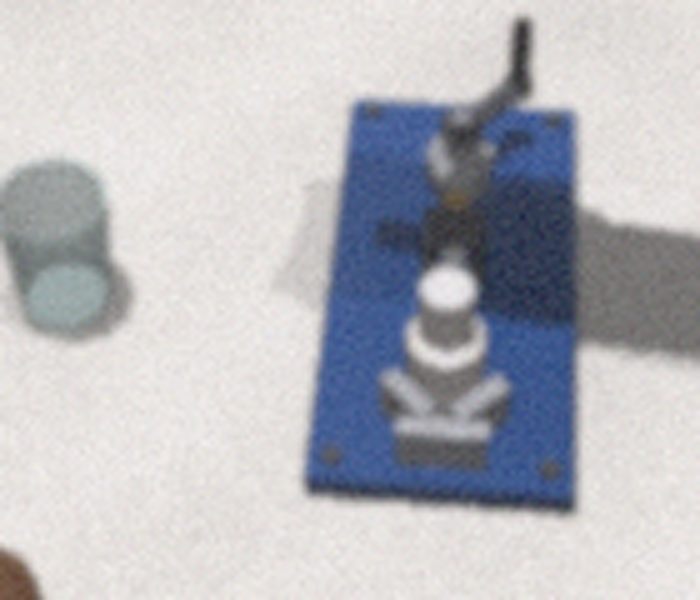

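Pictures 15 and 16 (w15, w16) match: the crank is still, the roller is on the cam tip, the jaw is against the holder, and the arm is clear of everything. I'm handing in the job.

```bash
python3 -c "
from workcell import bot
print(bot.get_obs()['time']);print(bot.job_done())"
```

```text
17.8
the job is handed in; nothing more can be done
None
```

I stood the holder in the V-nest and pushed the crank about 2.0 rad counter-clockwise with the fingers loosely straddling its handle. I then lifted clear and handed the job in at 17.8 s. No verdict was reported.

**Push force:** It rose to about 13 N at the wrist, counting the sideways part, against the 35 N limit. It fell to about zero as the roller passed the corner. The crank did not follow when I backed the finger off, and two later pictures show nothing moving.

**Clamping:** The jaw moved about 4.3 mm and touches the upright holder, and the spring plate moved about 12.6 mm, close to the cam's full 12.5 mm lift. The jaw force itself could not be measured.

**Other objects:** The arm stayed clear of the beaker, the bottle and the dish, and they look unmoved in the pictures. I did not re-measure their positions.

**Checks that disagreed:**
- **Roller lift:** It measured only 10.3 to 11.5 mm, within about 2 mm of the expected lift.
- **Position on the flat:** From the first pictures, the roller should lie about 8° (±3°) before the flat's middle. The final picture looked nearly centred. I judged it past the corner because the force had vanished and the crank stayed put.
- **Crank angle:** It read 239.8° while pushing and 237.8° afterwards from a cruder measurement.

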